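# Set out the jars on the wind-out display

### The arm

A 6-joint arm with a two-finger parallel gripper is mounted at the origin on the work surface. World frame = base frame: x ahead of the robot, y to its left, z up, the work surface at z = 0. Lengths are in mm, angles in rad, forces in N, time in s.
With the tool pointing down it reaches from about 325 to 875 mm from the base axis. Payload 4.4 kg.
Tool frame: the origin (TCP) lies on the centre line of the jaws, within the pads' length; the fingertips stand ahead of it and the grasp point (between the pads) lies 6 mm ahead of it (ctrl.tcp_to_tips is the z of the fingertips in the tool frame, in mm); z points along the fingers, y is the line along which they close (so a half turn about z gives the same grasp; the last joint's range is limited). The gripper opens to 85 mm and grips with 20 to 120 N. Pads are 22 mm wide; open, the fingers measure 114 mm over their backs; the gripper's body (76 mm by 85 mm) begins 54 mm behind the grasp point. The pads swing forward as they close: fully open they stand 13 mm farther back than shut.
Start: joints at [1.056, 0.207, 1.542, -0, 1.393, -0.15], TCP at [204.611, 537.366, 256.282] pointing down, gripper open.
Joint ranges: [-2.73, 2.73], [-0.86, 2.22], [0.23, 2.46], [-1.11, 4.25], [0.08, 2.63], [-2.82, 2.82]. Speed limits (rad/s): [2.79, 2.79, 3.14, 3.14, 3.14, 3.14].

### API

Orientations are given as a 3x3 rotation matrix whose columns are the frame's x, y, z axes.
In Python, from plant import ctrl, sensors, optics gives the robot as it stands. Calls block until the motion is done:
- ctrl.move_ptp(position, orientation): joint-space move of the TCP to a pose.
- ctrl.move_l(position, rot=None, vel=150, threshold=None): straight line of the TCP; rot=None keeps the orientation; vel is the mean speed in mm/s. With threshold (N) it stops when the force on the tool has changed by that much, and returns True; else False.
- ctrl.set_joints(angles): joint-space move.
- ctrl.gripper_to(opening, force=None): finger opening in mm; force is the grip in N (None keeps the last); returns when the fingers have stopped.
- ctrl.hold(seconds).
- ctrl.solve_ik(position, orientation): joint angles nearest the present ones, or None.
- sensors.read_state(): the state.
- optics.grab_frame(name): name is "scene" or "side" or "wrist"; returns (picture, depth): 400x640x3 uint8, red, green, blue; 400x640 float32, mm along the optical axis (not along the pixel's ray), 0 where there is no reading.
- optics.camera_params(name): a dict with "mtx" (3x3 intrinsics, pixels), "R" (3x3) and "t" (3): a world point X has camera coordinates R X + t; the wrist camera has in their place "T_tool_cam" (4x4, takes a point from camera to tool coordinates, whose origin is the TCP and whose axes are the flange's). Camera axes: x right, y down, z forward; pixel columns grow to the right and rows downward; lengths in mm; the calibration is good to about 2 mm. A picture is of the moment at which its call begins: read the wrist's pose just before it. camera_params takes no time and is no camera call.
A pose or a line that the arm cannot do raises ctrl.MotionError and nothing moves.
- ctrl.finish_job(): hands the job in; it is judged then, once.
The state is a dict: "t": time; "q": joint angles; "qvel": joint speeds; "tau": joint torques, N m; "eef_pos": TCP position; "eef_rot": TCP orientation; "force": force on the tool from outside, world axes, zero at the start; "wrist_torque": the same for the moment, N m; "grip_width": finger opening in mm; "grasp_force": force on a finger pad.
Only numpy, scipy, OpenCV 4.12 (cv2) and the standard library are available. Lean on these libraries where they do the work, as an engineer would, in place of code of your own. Each camera call takes 0.05 s, during which the arm holds its last target. There are 200 camera calls.

### The job

Open up the market stall's wind-out display: turn the lock collar back to its open mark and, with the tray still wound in, stand every preserve jar upright in the tray, one to a bay. Then wind the hand crank clockwise, about three full turns, until the tray is fully out, and only then turn the collar to its locked mark. Move the tray by its crank, not by pushing it, and leave the bottle, the parcel and the bowl alone.

Things in the scene. Friction and masses are not known exactly. Their poses are not given: they have to be found in the camera images.
- stand: Wind-out display stand, fixed, 360 x 400 mm: wooden base with the sliding tray on its left (+y) half, gear plate (top 22 mm up) with crank and lock collar on its right (-y) half. Origin at counter height near its middle; x = the way the tray slides out, y left of that, z up. Gear housing under the crank: 90 mm square, top 70 mm up. Crank axis at x +45, y -100 mm; collar axis at x -85, y -100 mm.
- tray (a joint): Travel of the tray in m: 0 fully in (home, on the robot's side), 0.120 fully out (a stop lies at 0.122). Driven only by the crank, 40 mm per clockwise turn; the gearing is self-locking, it does not move by itself. At the start it reads 0 to 0.010.
- tray_in (a point): Centre of the tray's inner floor, 24 mm above the counter. Wooden tray, outside 142 mm (x) by 200 mm (y), 4 mm walls, rim 16 mm above its inner floor; two crossing 4 mm dividers, 12 mm above the floor, make four equal open bays. Axes as the stand's: x the way the tray slides out. At home it is at x -50, y +130 mm in the stand's frame.
- bay0 (a point): Floor centre of the tray bay at the outer (+x), left (+y) corner; each bay is about 65 mm (x) by 94 mm (y) inside; bay centres are 69 mm apart in x and 98 mm in y. One jar fits in each bay. Moves with the tray.
- bay1 (a point): Floor centre of the tray bay at the outer (+x), right (-y) corner; each bay is about 65 mm (x) by 94 mm (y) inside; bay centres are 69 mm apart in x and 98 mm in y. One jar fits in each bay. Moves with the tray.
- bay2 (a point): Floor centre of the tray bay at the inner (-x), left (+y) corner; each bay is about 65 mm (x) by 94 mm (y) inside; bay centres are 69 mm apart in x and 98 mm in y. One jar fits in each bay. Moves with the tray.
- bay3 (a point): Floor centre of the tray bay at the inner (-x), right (-y) corner; each bay is about 65 mm (x) by 94 mm (y) inside; bay centres are 69 mm apart in x and 98 mm in y. One jar fits in each bay. Moves with the tray.
- crank (a joint): Angle of the hand crank, rad, vertical axis, growing clockwise seen from above, not wrapped. 0 = tray home, 18.85 (three turns) = tray fully out; stop at 19.1. At 0 the grip points along the stand's +x; from there it goes to -y, -x, +y. Starts at 0 to 1.5. Turns against a steady friction of about 0.12 N m and stays where it is left.
- crank_axis (a point): Point on the crank's vertical axis at the height of the grip's middle (118 mm above the counter). Fixed to the stand, its frame is the stand's: x towards the customers (the way the tray slides out), y to the left of that, z up.
- crank_grip (a point): Middle of the crank's upright flat wooden grip, 55 mm from the axis: 36 mm along the crank arm (radially), 14 mm thick across it, 46 mm tall (95 to 141 mm above the counter). Rigidly fixed to the arm, it does not spin but turns with the crank; pinch its 14 mm thickness. Below it is the crank arm, top at 95 mm. Its x axis points away from the crank axis.
- collar (a joint): Angle of the captive lock collar, rad, vertical axis, growing clockwise seen from above: 0 = open mark (ear along the stand's +y), 1.30 = locked mark (ear nearly along +x); turns from 0 to 1.6, stays where it is left (friction 0.06 N m). The marks are white lines on the gear plate just outside the ear: short for open, long for locked. Starts at 1.1 to 1.5.
- collar_axis (a point): Point on the collar's vertical axis, 39 mm above the counter, at the height of the ear's middle. Fixed to the stand, its frame is the stand's: x towards the customers (the way the tray slides out), y to the left of that, z up.
- collar_ear (a point): Middle of the collar's single ear, 40 mm from the axis, 39 mm above the counter: an aluminium tab 12 mm thick (tangentially), from 24 to 55 mm out from the axis, 24 to 54 mm above the counter. The collar is a 48 mm aluminium ring, top at 46 mm, on a steel stud that rises to 68 mm. Its x axis points away from the collar axis.
- jar0: Small closed jar of preserve: amber glass with a paper label and a white lid, 52 mm in diameter, 64 mm tall, about 160 g. Origin at the centre of its underside, z up through the lid. Two to four such jars are present, standing on the counter to the right of the stand; absent ones read None from the start.
- jar1: Small closed jar of preserve: amber glass with a paper label and a white lid, 52 mm in diameter, 64 mm tall, about 160 g. Origin at the centre of its underside, z up through the lid. Two to four such jars are present, standing on the counter to the right of the stand; absent ones read None from the start.
- jar2: Small closed jar of preserve: amber glass with a paper label and a white lid, 52 mm in diameter, 64 mm tall, about 160 g. Origin at the centre of its underside, z up through the lid. Two to four such jars are present, standing on the counter to the right of the stand; absent ones read None from the start.
- jar3: Small closed jar of preserve: amber glass with a paper label and a white lid, 52 mm in diameter, 64 mm tall, about 160 g. Origin at the centre of its underside, z up through the lid. Two to four such jars are present, standing on the counter to the right of the stand; absent ones read None from the start.
- bottle: Bystander: upright bottle, 60 mm in diameter, 160 mm tall; origin at the centre of its underside.
- parcel: Bystander: white paper-wrapped parcel, 110 x 150 x 60 mm tall; origin at the centre of its underside.
- bowl: Bystander: white ceramic bowl, 110 mm across, 45 mm tall; origin at the centre of its underside.
There are look-alikes about, which are no part of the job. What is shaped like the jar1 but blue or purple is not meant.

How it is judged (in metres and radians):
On the way, in this order (a step that is already met when the one before it is completed fails the run):
1. the collar is at its open mark and all jars stand in the tray while the tray is still in (value of joint collar below 0.25 rad and value of joint tray below 0.02 m and x of jar0 in the frame of tray_in between -0.068 and 0.068 m and y of jar0 in the frame of tray_in between -0.097 and 0.097 m and z of jar0 in the frame of tray_in between -0.006 and 0.006 m and angle between each of jar0, jar1, jar2, jar3's own z axis and vertical below 0.12 rad and x of jar1 in the frame of tray_in between -0.068 and 0.068 m and y of jar1 in the frame of tray_in between -0.097 and 0.097 m and z of jar1 in the frame of tray_in between -0.006 and 0.006 m and x of jar2 in the frame of tray_in between -0.068 and 0.068 m and y of jar2 in the frame of tray_in between -0.097 and 0.097 m and z of jar2 in the frame of tray_in between -0.006 and 0.006 m and x of jar3 in the frame of tray_in between -0.068 and 0.068 m and y of jar3 in the frame of tray_in between -0.097 and 0.097 m and z of jar3 in the frame of tray_in between -0.006 and 0.006 m), for 0.2 s.
2. the tray is wound fully out with the jars standing in it, the collar still open (value of joint collar below 0.25 rad and value of joint tray above 0.114 m and x of jar0 in the frame of tray_in between -0.068 and 0.068 m and y of jar0 in the frame of tray_in between -0.097 and 0.097 m and z of jar0 in the frame of tray_in between -0.006 and 0.006 m and angle between each of jar0, jar1, jar2, jar3's own z axis and vertical below 0.12 rad and x of jar1 in the frame of tray_in between -0.068 and 0.068 m and y of jar1 in the frame of tray_in between -0.097 and 0.097 m and z of jar1 in the frame of tray_in between -0.006 and 0.006 m and x of jar2 in the frame of tray_in between -0.068 and 0.068 m and y of jar2 in the frame of tray_in between -0.097 and 0.097 m and z of jar2 in the frame of tray_in between -0.006 and 0.006 m and x of jar3 in the frame of tray_in between -0.068 and 0.068 m and y of jar3 in the frame of tray_in between -0.097 and 0.097 m and z of jar3 in the frame of tray_in between -0.006 and 0.006 m), for 0.2 s.
3. the collar is turned to its locked mark (value of joint collar between 1.13 and 1.47 rad and value of joint tray above 0.114 m), for 0.2 s.
At the end, for the whole second after the job is handed in: Tray fully out (within 6 mm of 120 mm), collar within 0.17 rad of its locked mark at 1.30, every jar present upright (within 0.12 rad) on the tray's floor, inside the tray and at rest (all of step 3 and x of jar0 in the frame of tray_in between -0.068 and 0.068 m and y of jar0 in the frame of tray_in between -0.097 and 0.097 m and z of jar0 in the frame of tray_in between -0.006 and 0.006 m and angle between each of jar0, jar1, jar2, jar3's own z axis and vertical below 0.12 rad and linear speed of each of jar0, jar1, jar2, jar3 below 0.03 m/s and x of jar1 in the frame of tray_in between -0.068 and 0.068 m and y of jar1 in the frame of tray_in between -0.097 and 0.097 m and z of jar1 in the frame of tray_in between -0.006 and 0.006 m and x of jar2 in the frame of tray_in between -0.068 and 0.068 m and y of jar2 in the frame of tray_in between -0.097 and 0.097 m and z of jar2 in the frame of tray_in between -0.006 and 0.006 m and x of jar3 in the frame of tray_in between -0.068 and 0.068 m and y of jar3 in the frame of tray_in between -0.097 and 0.097 m and z of jar3 in the frame of tray_in between -0.006 and 0.006 m); the robot touches nothing.
It fails at once if the bottle is moved (more than 30 mm) (distance of bottle from where it was at the start of the episode above 0.03 m).
It fails at once if the parcel is moved (more than 30 mm) (distance of parcel from where it was at the start of the episode above 0.03 m).
It fails at once if the bowl is moved (more than 30 mm) (distance of bowl from where it was at the start of the episode above 0.03 m).
It fails at once if the tray is pushed along by the fingers (over 8 N while it is under way) (value of joint tray between 0.022 and 0.11 m and contact force between the fingers and tray above 8 N).
Of jar0, jar1, jar2, jar3 only 2 to 4 are there at a start; the rules pass over those that are not, and their reading is None.
At some moment in a run one of jar0, jar1, jar2, jar3 may be knocked a few centimetres aside while the robot is not near it.
Once in a run the grip may slacken for a moment while it holds something.
It also fails if it takes over 210 s, if anything falls off the work surface, if the arm or the gripper's body presses on something with over 40 N, if the wrist force passes 120 N, or if a joint passes its speed limit or range.

## Working session

There is one attempt and no reset: what is moved stays moved. The work goes in short steps, each a Python script; the robot and the scene stay as the last script left them, time stands still between calls to the robot, and variables do not carry over. Pictures are saved under pics/ and viewed, at most 14 in all, crops included, and the job is handed in when it is done.

```bash
ls; mkdir -p pics; python3 - <<'E'
from plant import ctrl,sensors,optics
import cv2,numpy as np
for n in ("scene","side"):
    p,d=optics.grab_frame(n); cv2.imwrite(f"pics/{n}0.png",p[:,:,::-1]); np.save(f"pics/{n}0.npy",d)
    c=optics.camera_params(n); print(n,c["mtx"].round(1).tolist(),(-c["R"].T@c["t"]).round(0), c["R"].round(2).tolist(), (d==0).mean())
print(optics.camera_params("wrist")); print(ctrl.tcp_to_tips, sensors.read_state())
E
```

```text
pics
scene [[372.8, 0.0, 324.3], [0.0, 372.8, 201.6], [0.0, 0.0, 1.0]] [1239. -340. 1036.] [[0.4, 0.92, -0.0], [0.71, -0.31, -0.63], [-0.58, 0.25, -0.78]] 0.00399609375
side [[387.3, 0.0, 319.3], [0.0, 387.3, 190.5], [0.0, 0.0, 1.0]] [-218. -833.  971.] [[0.72, -0.69, 0.0], [-0.43, -0.44, -0.79], [0.55, 0.57, -0.62]] 0.0074765625
{'mtx': array([[300.23693718,   0.        , 320.76948696],
       [  0.        , 300.23693718, 198.71917178],
       [  0.        ,   0.        ,   1.        ]]), 'T_tool_cam': array([[-6.73599087e-04, -9.62969856e-01, -2.69608241e-01,
         6.87133114e+01],
       [ 9.99999668e-01, -5.24856391e-04, -6.23786497e-04,
         2.55587198e-01],
       [ 4.59181985e-04, -2.69608571e-01,  9.62969889e-01,
        -1.18540288e+02],
       [ 0.00000000e+00,  0.00000000e+00,  0.00000000e+00,
         1.00000000e+00]])}
25.0 {'t': 0.1, 'q': array([ 1.05650691e+00,  2.07376592e-01,  1.54285687e+00, -1.71558455e-05,
        1.39348218e+00, -1.50482664e-01]), 'qvel': array([-0.00275116, -0.00265711, -0.00504556, -0.00033595,  0.00056944,
       -0.00024974]), 'tau': array([ 5.09782058e-05, -3.84090972e+01, -2.92550236e+01, -2.84353882e-05,
        4.83333104e-03,  4.38334484e-05]), 'eef_pos': array([204.28845121, 536.79311967, 255.19636414]), 'eef_rot': array([[-9.34549952e-01,  3.55830475e-01, -1.02962895e-03],
       [ 3.55831837e-01,  9.34548156e-01, -1.85666861e-03],
       [ 3.01578568e-04, -2.10152432e-03, -9.99997746e-01]]), 'force': array([ 0.23571013, -0.28546538, -0.79396473]), 'wrist_torque': array([-0.04081618,  0.03276612, -0.00192327]), 'grasp_force': 0.0, 'grip_width': 85.67376470790825}
```

View pics/scene0.png

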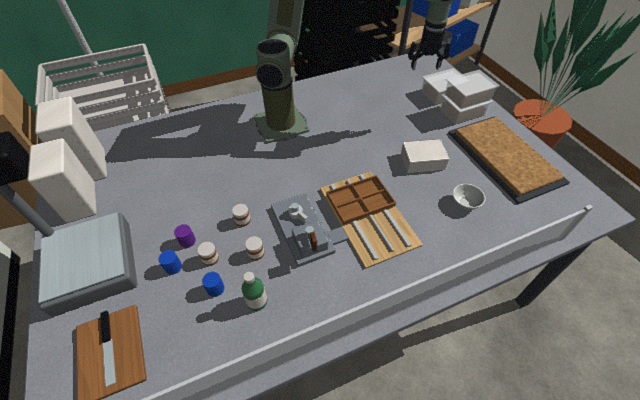

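View pics/side0.png

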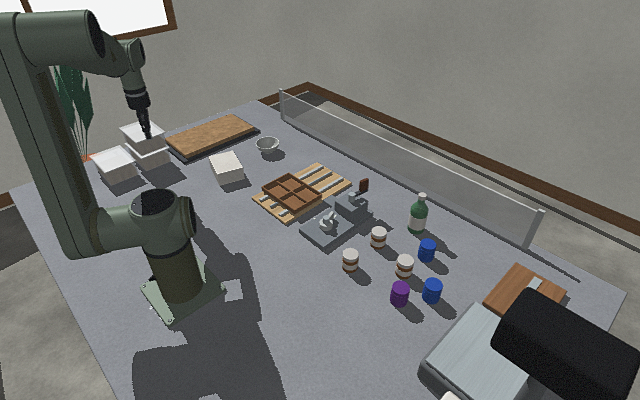

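Scene shows three white-lidded jars at about (241,213), (207,252), (254,246); blue/purple look-alikes at (170,262), (213,284), (185,236); bottle (254,290), stand centred at about (340,220), parcel (425,156), bowl (468,197). The side view agrees. I'll get rough positions by depth.

```bash
cat > h.py <<'E'
from plant import ctrl,sensors,optics
import cv2,numpy as np
def tocam(n,st=None):
    c=optics.camera_params(n)
    if n!="wrist": return c["mtx"],c["R"].T,-c["R"].T@c["t"]
    T=np.eye(4);T[:3,:3]=st["eef_rot"];T[:3,3]=st["eef_pos"];T=T@c["T_tool_cam"]
    return c["mtx"],T[:3,:3],T[:3,3]
def ray(cam,uv):
    K,R,t=cam; return R@np.linalg.inv(K)@np.array([uv[0],uv[1],1.]),t
def onplane(cam,uv,z):
    d,t=ray(cam,uv); return t+d*(z-t[2])/d[2]
def cloud(cam,d):
    K,R,t=cam; v,u=np.mgrid[:400,:640]
    P=np.stack([(u-K[0,2])/K[0,0],(v-K[1,2])/K[1,1],np.ones_like(u)],-1)*d[...,None]
    return P@R.T+t
def grab(n,name=None):
    st=sensors.read_state(); p,d=optics.grab_frame(n)
    if name: cv2.imwrite(f"pics/{name}.png",p[:,:,::-1])
    return p,d,tocam(n,st)
def down(yaw):  # tool z down, tool y (closing line) at angle yaw in world
    y=np.array([np.cos(yaw),np.sin(yaw),0]);z=np.array([0,0,-1.]);return np.stack([np.cross(y,z),y,z],1)
E
python3 - <<'E'
from h import *
d=np.load("pics/scene0.npy");P=cloud(tocam("scene"),d)
for n,(u,v) in dict(jA=(241,209),jB=(207,247),jC=(254,240),b1=(170,256),b2=(213,278),pur=(185,231),bot=(248,277),plateNear=(273,198),plateFar=(305,262),woodR=(374,262),woodL=(419,240),trayNearL=(362,175),trayNearR=(323,194),grip=(312,236),parcel=(425,148),bowl=(468,195)).items(): print(n,P[v,u].round(0))
for y in (0.,np.pi/2): print([ctrl.solve_ik(np.array([x,yy,420.]),down(y)) is not None for x in (400,500,600) for yy in(-100,0,100)])
E
```

```text
jA [ 437. -289.   64.]
jB [ 535. -424.   61.]
jC [ 571. -285.   63.]
b1 [ 523. -533.   63.]
b2 [ 647. -432.   61.]
pur [ 446. -475.   58.]
bot [ 741. -338.  160.]
plateNear [ 377. -165.   -6.]
plateFar [ 679. -161.   13.]
woodR [764.  38.   9.]
woodL [752. 211.   9.]
trayNearL [427. 169.  20.]
trayNearR [443.   4.   6.]
grip [ 678. -133.  141.]
parcel [432. 432.  61.]
bowl [660. 476.  10.]
[True, True, True, True, True, True, True, True, True]
[True, True, True, True, True, True, True, True, True]
```

```bash
python3 - <<'E'
from h import *
ctrl.move_ptp(np.array([540.,10,430.]),down(np.pi/2)); ctrl.hold(.3)
p,d,cam=grab("wrist","w1"); np.save("pics/w1d.npy",d); np.savez("pics/w1cam.npz",*cam); print(cam[2],sensors.read_state()["t"],sensors.read_state()["force"])
big=cv2.resize(p[:,:,::-1],(800,500)); cv2.imwrite("pics/w1b.png",big)
E
```

```text
[471.429789    10.81107159 548.449631  ] 2.7583 [ 0.43037913  0.01854    -0.37517163]
```

View pics/w1b.png

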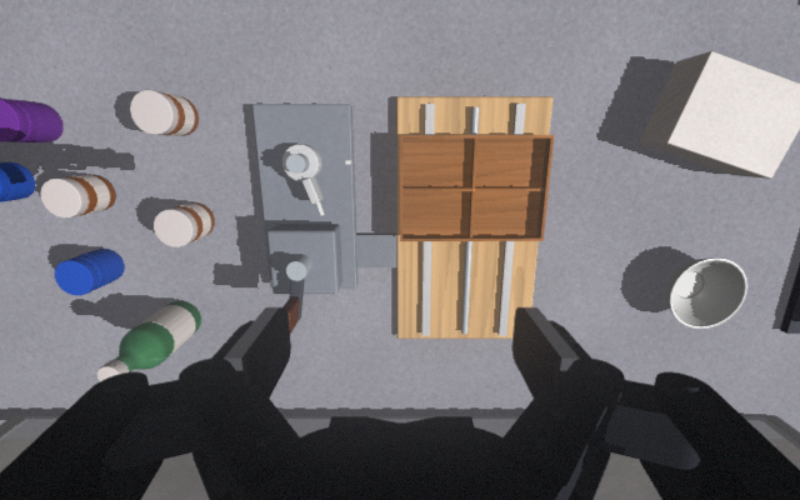

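Wrist view (right = +y, down = +x): jars near (155,112), (75,195), (180,225); collar stud (295,162) with ear toward (320,210); open mark (348,162); tray corners (398,136)-(552,241), crank hub (297,270) with arm down to the grip at (293,315). Now I fit the stand and jars.

```bash
python3 - <<'E'
from h import *
d=np.load("pics/w1d.npy");p=cv2.imread("pics/w1.png");z=np.load("pics/w1cam.npz");cam=[z[k] for k in z.files]
P=cloud(cam,d);hsv=cv2.cvtColor(p,cv2.COLOR_BGR2HSV);X,Y,Z=P[...,0],P[...,1],P[...,2]
def rect(m,n):
    q=P[m][:,:2].astype(np.float32)
    lo,hi=[],[]
    r=cv2.minAreaRect(q);print(n,len(q),np.round(r[0],1),np.round(r[1],1),round(r[2],2),"z",P[m][:,2].mean().round(1))
row=np.mgrid[:400,:640][0]
print("table z",np.median(Z[(X>400)&(X<700)&(Y>250)&(Y<350)]))
rect((X>400)&(X<600)&(Y>10)&(Y<250)&(Z>36)&(Z<46)&(row<230),"rim")
rect((X>520)&(X<700)&(Y>-180)&(Y<-60)&(Z>64)&(Z<76)&(row<250),"housing")
rect((X>380)&(X<560)&(Y>-180)&(Y<-60)&(Z>58)&(Z<78),"stud")
rect((X>380)&(X<700)&(Y>-200)&(Y<-20)&(Z>16)&(Z<28)&(row<245),"plate")
rect((X>380)&(X<560)&(Y>-180)&(Y<-60)&(Z>48)&(Z<57),"ear")
rect((X>560)&(X<760)&(Y>-180)&(Y<-60)&(Z>90),"crank")
# white things on plate
w=(X>380)&(X<600)&(Y>-180)&(Y<-40)&(Z<32)&(hsv[...,2]>195)&(hsv[...,1]<40)
n,l,s,c=cv2.connectedComponentsWithStats(w.astype(np.uint8))
for i in range(1,n):
    if s[i,4]>3: print("white",c[i].round(),s[i,4],onplane(cam,c[i],22).round(1))
rect((hsv[...,0]<25)&(hsv[...,1]>60)&(hsv[...,2]>120)&(Y>0)&(Y<260)&(X>380)&(row<275)&(Z<25),"wood")
jm=(Z>58)&(Z<70)&(Y<-180)&(row<260)&(hsv[...,1]<50)&(hsv[...,2]>120)
n,l,s,c=cv2.connectedComponentsWithStats(jm.astype(np.uint8))
for i in range(1,n):
    if s[i,4]>60:
        m=(l==i);q=P[m][:,:2].astype(np.float32);(cc,r)=cv2.minEnclosingCircle(q);print("jar",c[i].round(),s[i,4],np.round(cc,1),round(r,1),q.mean(0).round(1),P[m][:,2].mean().round(1))
E
```

```text
table z 0.7488916330111692
rim 1274 [530.3 109.6] [139.1 197.4] 0.01 z 39.3
housing 2327 [ 624.1 -121.5] [89.5 88.9] 89.99 z 70.8
stud 216 [ 495.1 -121.3] [23.2 23. ] 88.55 z 68.4
plate 7030 [ 549.5 -122. ] [130.5 257.1] 89.99 z 22.9
ear 226 [ 510.5 -118.3] [75.1 40. ] 5.74 z 53.1
crank 654 [ 653.6 -124.2] [24.7 83.6] 84.33 z 106.4
white [278. 130.] 8 [495.7 -61.9  22. ]
white [256. 166.] 27 [ 559.1 -104.6   22. ]
wood 12761 [590.1 114.6] [218.5 359.5] 89.86 z 16.2
jar [122.  89.] 1019 [ 434.4 -293.3] 26.0 [ 434.4 -291.7] 64.7
jar [ 50. 158.] 878 [ 538.2 -428.5] 26.3 [ 538.4 -426.6] 64.7
jar [139. 182.] 792 [ 578.5 -290.5] 26.0 [ 577.9 -289.2] 64.8
```

```bash
cat >> h.py <<'E'
COL=np.array([495.0,-121.2]);CRK=np.array([624.6,-121.4]);S0=np.array([579.8,-21.3])
def q6(pos,yaw):
    q=ctrl.solve_ik(np.array(pos,float),down(yaw)); return None if q is None else q[5]
def rad(a): return np.array([np.cos(a),np.sin(a)])
def arc(c,r,a0,a1,z,flip,step=.14,vel=60):
    n=max(1,int(np.ceil(abs(a1-a0)/step)))
    for a in np.linspace(a0,a1,n+1)[1:]:
        ctrl.move_l(np.r_[c+r*rad(a),z],down(a+np.pi/2+flip),vel=vel)
E
python3 - <<'E'
from h import *
d=np.load("pics/w1d.npy");z=np.load("pics/w1cam.npz");cam=[z[k] for k in z.files]
P=cloud(cam,d);X,Y,Z=P[...,0],P[...,1],P[...,2];R=np.hypot(X-COL[0],Y-COL[1])
m=(R>28)&(R<58)&(Z>49)&(Z<58);v=P[m][:,:2].mean(0)-COL;print(m.sum(),v,"ear ang",np.arctan2(v[1],v[0]),"collar",np.pi/2-np.arctan2(v[1],v[0]))
R=np.hypot(X-CRK[0],Y-CRK[1])
m=(R<80)&(Z>85)&(X<700);q=P[m];print(len(q),[ (q[(q[:,2]>a)&(q[:,2]<a+10)].mean(0).round(1),((q[:,2]>a)&(q[:,2]<a+10)).sum()) for a in (85,95,105,115,130)])
for a in (.27,.9,1.57): print("col",[q6(np.r_[COL+40*rad(a),60],a+np.pi/2+f) for f in (0,np.pi)])
for a in np.arange(0,-6.3,-.785): print("crk",a.round(2),[q6(np.r_[CRK+55*rad(a),125],a+np.pi/2+f) for f in (0,np.pi)])
E
```

```text
126 [38.74026477 14.0130822 ] ear ang 0.34707634946355104 collar 1.2237199773313456
681 [(array([ 644.8, -119.9,   91.6]), np.int64(96)), (array([ 637.5, -122.8,   99.8]), np.int64(391)), (array([ 671.8, -125.1,  110.4]), np.int64(51)), (array([ 671. , -124.7,  120.5]), np.int64(50)), (array([ 673.2, -123.7,  135.2]), np.int64(50))]
col [np.float64(-2.2039351403117844), np.float64(0.9376575132780092)]
col [np.float64(-2.80609577535146), np.float64(0.3354968782383332)]
col [np.float64(2.807115976722095), np.float64(-0.3344766768676988)]
crk 0.0 [np.float64(-1.8727558018528547), np.float64(1.268836851736939)]
crk -0.78 [np.float64(-1.1494359285255669), np.float64(1.992156725064227)]
crk -1.57 [np.float64(-0.4092281387005987), np.float64(2.732364514889195)]
crk -2.36 [np.float64(0.37460120835879573), np.float64(-2.7669914452309974)]
crk -3.14 [np.float64(1.2105155664137897), np.float64(-1.9310770871760037)]
crk -3.92 [np.float64(2.0678357244989662), np.float64(-1.0737569290908278)]
crk -4.71 [None, np.float64(-0.2460199139695125)]
crk -5.5 [np.float64(-2.611871165010078), np.float64(0.5297214885797152)]
crk -6.28 [np.float64(-1.875697016598913), np.float64(1.26589563699088)]
```

```bash
cat >> h.py <<'E'
def collar(a0,a1):
    ctrl.gripper_to(44,force=40)
    ctrl.move_ptp(np.r_[COL+41*rad(a0),150.],down(a0+1.5*np.pi))
    print("down hit",ctrl.move_l(np.r_[COL+41*rad(a0),58.],vel=100,threshold=12))
    ctrl.gripper_to(0,force=40); s=sensors.read_state(); print("w",s["grip_width"],s["grasp_force"],s["eef_pos"])
    arc(COL,41,a0,a1,58.,np.pi,vel=40); s=sensors.read_state(); print("end",s["grip_width"],s["grasp_force"],s["force"],s["t"])
    ctrl.gripper_to(44); ctrl.move_l(np.r_[COL+41*rad(a1),170.],vel=200)
E
python3 - <<'E'
from h import *
print(sensors.read_state()["t"]); collar(.34,1.53)
ctrl.move_ptp(np.array([490.,-200,430.]),down(np.pi/2)); ctrl.hold(.3)
p,d,cam=grab("wrist","w2"); P=cloud(cam,d);X,Y,Z=P[...,0],P[...,1],P[...,2];R=np.hypot(X-COL[0],Y-COL[1])
m=(R>28)&(R<58)&(Z>49)&(Z<58);v=P[m][:,:2].mean(0)-COL;print(m.sum(),v,"collar",np.pi/2-np.arctan2(v[1],v[0]),sensors.read_state()["t"])
hsv=cv2.cvtColor(p,cv2.COLOR_RGB2HSV)
jm=(Z>58)&(Z<70)&(Y<-180)&(hsv[...,1]<50)&(hsv[...,2]>120)&(np.mgrid[:400,:640][0]<260)
n,l,s,c=cv2.connectedComponentsWithStats(jm.astype(np.uint8))
for i in range(1,n):
    if s[i,4]>60: print("jar",c[i].round(),s[i,4],np.round(cv2.minEnclosingCircle(P[l==i][:,:2].astype(np.float32)),1) if 0 else cv2.minEnclosingCircle(P[l==i][:,:2].astype(np.float32)))
E
```

```text
2.7583
down hit False
w 11.296859208735164 41.79204225540161 [ 534.26683952 -107.91611598   58.82824261]
end 11.001117270607393 42.13506102561951 [-0.54628373 -1.38728632  6.75939457] 9.45
108 [ 1.30780423 40.27468826] collar 0.03246070690670555 12.5333
jar [15. 68.] 884 ((357.4122009277344, -652.9332275390625), 64.00448608398438)
jar [261. 123.] 878 ((434.3658752441406, -293.7079772949219), 25.602386474609375)
jar [ 41. 168.] 430 ((505.6282958984375, -657.018310546875), 43.31916046142578)
jar [183. 188.] 771 ((538.8422241210938, -429.0369873046875), 26.024534225463867)
jar [267. 211.] 704 ((578.5485229492188, -291.21966552734375), 25.883947372436523)
```

```bash
cat >> h.py <<'E'
TR=np.array([530.2,109.0]);BAY=[TR+np.array(b) for b in ((34.5,49),(34.5,-49),(-34.5,49),(-34.5,-49))]
def lids(cam,p,d,zr=(56,72)):
    P=cloud(cam,d);hsv=cv2.cvtColor(p,cv2.COLOR_RGB2HSV)
    jm=(P[...,2]>zr[0])&(P[...,2]<zr[1])&(hsv[...,1]<50)&(hsv[...,2]>110)
    n,l,s,c=cv2.connectedComponentsWithStats(jm.astype(np.uint8));o=[]
    for i in range(1,n):
        if s[i,4]>60:
            cc,r=cv2.minEnclosingCircle(P[l==i][:,:2].astype(np.float32))
            if 22<r<30: o.append(np.array(cc))
    return o
def look(xy,zr=(56,72),z=290.):
    ctrl.move_ptp(np.r_[xy[0]-20,xy[1],z],down(np.pi/2)); ctrl.hold(.2)
    p,d,cam=grab("wrist"); return lids(cam,p,d,zr)
def pick(xy):
    L=look(xy); L=[q for q in L if np.hypot(*(q-xy))<90]; print("seen",L)
    q=min(L,key=lambda q:np.hypot(*(q-xy)))
    ctrl.gripper_to(82,force=40)
    ctrl.move_l(np.r_[q,110.],vel=250)
    if ctrl.move_l(np.r_[q,48.],vel=120,threshold=10): print("HIT"); return False
    ctrl.gripper_to(0,force=40); ctrl.move_l(np.r_[q,250.],vel=200)
    s=sensors.read_state(); print("w",s["grip_width"],s["grasp_force"],s["force"]); return s["grip_width"]>45
def place(b):
    xy=BAY[b]; ctrl.move_l(np.r_[xy,250.],down(np.pi/2),vel=250)
    s=sensors.read_state(); print("carry",s["grip_width"],s["force"])
    if s["grip_width"]<45: return False
    ctrl.move_l(np.r_[xy,90.],vel=150); print("touch",ctrl.move_l(np.r_[xy,70.],vel=40,threshold=6),sensors.read_state()["eef_pos"],sensors.read_state()["grip_width"])
    ctrl.gripper_to(72); ctrl.move_l(np.r_[xy,250.],vel=200); return True
E
python3 - <<'E'
from h import *
if pick(np.array([578.,-291.])): print(place(0))
print(look(BAY[0],(78,96)),sensors.read_state()["t"])
E
```

```text
seen [array([ 578.55560303, -290.95727539])]
w 51.17274231049722 41.856769323349 [-0.61544738  1.24173644 -2.1221767 ]
carry 51.28272037494246 [ 0.64942471 -0.37431522 -2.0156775 ]
touch True [564.89330869 158.22378466  73.35495683] 51.36764152233377
True
[array([564.36187744, 158.40132141])] 22.625
```

```bash
python3 - <<'E'
from h import *
for xy,b in (((538.8,-429),2),((434.4,-293),1)):
    if not (pick(np.array(xy)) and place(b)): print("FAILED",xy); break
print(look(TR,(78,96),330.),sensors.read_state()["t"])
ctrl.move_ptp(np.array([540.,10,430.]),down(np.pi/2)); ctrl.hold(.3)
p,d,cam=grab("wrist","w3"); print(lids(cam,p,d,(78,96)),lids(cam,p,d))
E
```

```text
seen [array([ 539.08544922, -429.59365845])]
w 51.11673414215901 41.95439100265503 [ 0.25819915 -0.12342773 -1.64251416]
carry 50.88204682983481 [-0.40201243  1.05257362 -2.10095441]
touch True [495.90765122 158.21564169  73.41073437] 50.91055640691183
seen [array([ 434.21374512, -293.91339111])]
w 51.230220252650554 41.87139004468918 [ 0.11285622  0.57550419 -1.80239244]
carry 51.337328795335736 [ 0.322051   -0.44305503 -1.22433267]
touch True [564.87355941  60.02017303  73.27171719] 51.069215972180515
[array([495.28353882, 158.13218689]), array([564.08624268,  60.36287308]), array([564.12182617, 158.07070923])] 44.6333
[array([495.55435181, 157.59477234]), array([564.33105469, 157.72070312]), array([564.24981689,  59.56228256])] [array([ 730.42114258, -321.10894775])]
```

View pics/w3.png

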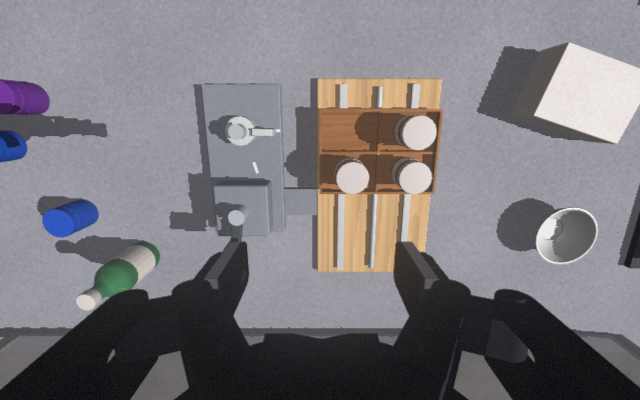

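All three jars stand in bays: lids at (417,132), (413,177), (352,177); the collar ear at (262,132) is on the open mark. Next I measure the crank grip.

```bash
python3 - <<'E'
from h import *
ctrl.gripper_to(80)
ctrl.move_ptp(np.array([660.,-121,330.]),down(np.pi/2)); ctrl.hold(.3)
p,d,cam=grab("wrist","w4"); P=cloud(cam,d);X,Y,Z=P[...,0],P[...,1],P[...,2];R=np.hypot(X-CRK[0],Y-CRK[1])
m=(R<100)&(Z>136)&(Z<146);q=P[m][:,:2].astype(np.float32);print(len(q),cv2.minAreaRect(q),P[m].mean(0))
m=(abs(X-CRK[0])<60)&(abs(Y-CRK[1])<60)&(Z>66)&(Z<74);print(cv2.minAreaRect(P[m][:,:2].astype(np.float32)))
m=(R<25)&(Z>95)&(Z<125);print(m.sum(),cv2.minAreaRect(P[m][:,:2].astype(np.float32)),P[m][:,2].max())
E
```

```text
413 ((679.0185546875, -130.00149536132812), (13.945502281188965, 35.68187713623047), 81.04000091552734) [ 678.25486057 -129.93013004  141.37553465]
((625.4669189453125, -121.6702880859375), (89.55516052246094, 89.99868774414062), 0.06215694919228554)
509 ((630.8336791992188, -121.49177551269531), (24.193845748901367, 37.390663146972656), 89.95313262939453) 103.75291201554478
```

```bash
cat > crank.py <<'E'
from h import *
C=np.array([625.,-121.5]);Zg=127.;a=-.156;f=0.
ctrl.gripper_to(46,force=60)
ctrl.move_ptp(np.r_[C+55*rad(a),200.],down(a+np.pi/2))
stops=[-3.9-np.pi*k for k in range(5)]+[-18.85]
for i,b in enumerate(stops):
    if ctrl.move_l(np.r_[C+55*rad(a),Zg],down(a+np.pi/2+f),vel=150,threshold=12): print("HIT",sensors.read_state()["eef_pos"]);break
    ctrl.gripper_to(0,force=60); w=sensors.read_state()["grip_width"]
    if not 10<w<20: print("bad grip",w);break
    arc(C,55,a,b,Zg,f,step=.2,vel=80)
    s=sensors.read_state(); print(i,round(b,2),s["t"],w,s["grip_width"],s["grasp_force"],s["force"].round(1),s["q"][5])
    if not 10<s["grip_width"]<20: print("lost");break
    ctrl.gripper_to(46); ctrl.move_l(np.r_[C+55*rad(b),200.],vel=200)
    a=b
    if i<5:
        f=np.pi-f; q=sensors.read_state()["q"].copy(); q[5]-=np.pi; ctrl.set_joints(q)
E
python3 crank.py
```

```text
0 -3.9 55.7417 13.185726914731882 12.986079430344668 60.19338548183441 [-1.5  2.2 10. ] 2.0412776911796247
1 -7.04 65.9417 13.4868265628243 12.911533075277369 59.9811977148056 [-0.8  1.7  6.8] 1.966559997158962
2 -10.18 76.1417 13.290988375083586 13.686602183078497 60.22002160549164 [-2.3  1.   9.1] 2.041476642988804
3 -13.32 86.3417 13.54851660298909 13.597253295688848 59.97728884220123 [-0.6  2.3  6.9] 1.9665407475280894
4 -16.47 96.5417 13.368912374452558 13.226139091274174 60.21993398666382 [-3.3  1.5  8.6] 2.0415035123523855
5 -18.85 105.3417 13.300113474083682 13.509012299448548 59.987947940826416 [-1.8  1.5  7.6] 1.2682720036834183
```

```bash
python3 - <<'E'
from h import *
ctrl.move_l(np.r_[sensors.read_state()["eef_pos"][:2],260.])
ctrl.move_ptp(np.array([600.,10,430.]),down(np.pi/2)); ctrl.hold(.3)
p,d,cam=grab("wrist","w5"); print(lids(cam,p,d,(78,96)))
P=cloud(cam,d);X,Y,Z=P[...,0],P[...,1],P[...,2]
m=(abs(Y-109)<101)&(X>520)&(X<760)&(Z>36)&(Z<46);q=P[m][:,:2];print("tray x range",np.percentile(q,[.5,99.5],axis=0))
R=np.hypot(X-COL[0],Y-COL[1]);m=(R>28)&(R<58)&(Z>49)&(Z<58);v=P[m][:,:2].mean(0)-COL;print("collar",np.pi/2-np.arctan2(v[1],v[0]))
R=np.hypot(X-625,Y+121.5);m=(R<100)&(Z>136)&(Z<146);print("grip",m.sum(),P[m].mean(0))
E
```

```text
[array([614.26428223, 157.86329651]), array([683.3270874 ,  60.10053253]), array([683.2633667 , 157.81011963]), array([926.22619629, 542.19042969])]
tray x range [[578.6819734    8.52321075]
 [720.97493191 207.9575377 ]]
collar 0.046820711460278996
grip 244 [ 678.75018887 -120.76879034  141.20594762]
```

View pics/w5.png

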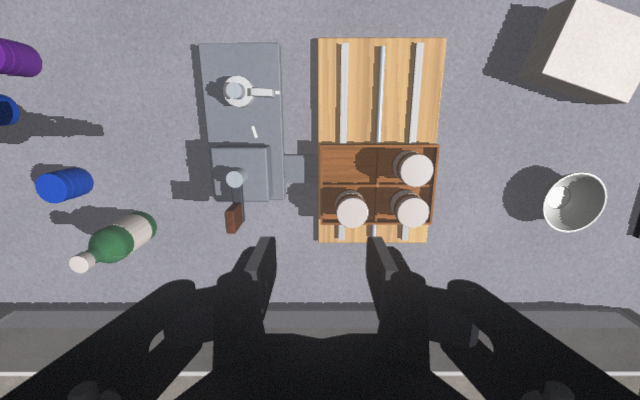

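Tray is out (centre x≈650 mm, jars at (415,169), (412,210), (351,210) upright), collar still open. Now I lock it.

```bash
python3 - <<'E'
from h import *
ctrl.move_ptp(np.r_[COL+41*rad(1.526),260.],down(1.526+1.5*np.pi))
collar(1.526,.271)
ctrl.move_ptp(np.array([540.,10,430.]),down(np.pi/2)); ctrl.hold(.3)
p,d,cam=grab("wrist","w6"); print(lids(cam,p,d,(78,96)))
P=cloud(cam,d);X,Y,Z=P[...,0],P[...,1],P[...,2]
R=np.hypot(X-COL[0],Y-COL[1]);m=(R>28)&(R<58)&(Z>49)&(Z<58);v=P[m][:,:2].mean(0)-COL;print("collar",np.pi/2-np.arctan2(v[1],v[0]),sensors.read_state()["t"])
E
```

```text
down hit False
w 11.030678333471975 41.738921999931335 [497.4525476  -80.40245887  58.72483986]
end 11.250176001148596 42.19281613826752 [3.48598077 0.72829912 5.67507174] 115.7667
[array([614.43518066, 158.23498535]), array([683.39398193,  59.85599899]), array([682.86804199, 158.10404968])]
collar 1.2873881962658755 119.5
```

```bash
python3 -c "
from h import *
print(ctrl.finish_job())"
```

```text
the job is handed in; nothing more can be done
None
```

The job is handed in, though no verdict came back: my last camera measurements put the tray about 120 mm out, all three jars standing in their bays, and the collar at about 1.29 rad (locked mark 1.30), at about 120 s of the 210 s allowed.

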